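# Take the backlash out of a robot's wheel drive

## Task

The drive unit's output shaft has too much free play. Rock the test lever gently by its peg until you feel it come up firmly (about 5 N) against its stop, first clockwise and then anticlockwise seen from above, holding each a moment; then turn the adjusting knob so that about 5 to 6 mm of free play (3 at the least, 8 at the most) is left at the peg, and prove it by rocking the lever once more to the clockwise and then the anticlockwise stop in the same way. Never load the peg with more than 10 N, let go of everything with the lever resting within its play, and leave the things around it where they are.

Things in the scene. Friction and masses are not known exactly. Their poses are not given: they have to be found in the camera images.
- drive_unit: Worm-drive gearmotor bolted to a blue chassis plate (300 x 320 x 8 mm), all fixed to the table. Aluminium gearcase 100 x 200 mm, its top 68 mm above the table; its steel output shaft stands up out of the case and carries a test lever; an olive-green motor 52 mm across sticks out of the case along +x. Origin: on the output shaft's axis at table level; z up; the lever points roughly along -x of this frame and the adjusting knob's axis lies 100 mm along +y.
- peg (a point): Point on the upright steel grip peg (round, 14 mm across, from 91 to 146 mm above the table) at the outer end of the test lever, on the peg's axis 125 mm above the table. The peg is 120 mm from the shaft axis; the lever (16 mm wide, 10 mm thick, top 91 mm above the table) swings level. This frame's +x points from the peg to the shaft axis, z up.
- shaft (a joint): Angle (rad) of the output shaft, positive anticlockwise seen from above (0.01 rad = 1.2 mm at the peg). It turns almost freely (about 0.5 N at the peg) between two hidden stops in the gearcase, and that travel is the free play. It starts somewhere inside the play; the play at the start is between about 12 and 29 mm at the peg. The anticlockwise stop is moved by the knob; the clockwise one is fixed.
- twist (a joint): Elastic wind-up (rad) of the lever against the shaft, positive when the peg is pushed anticlockwise; 0 with no load. It acts as a spring of 2 N per mm at the peg (0.01 rad is 2.5 N), felt once the shaft is on a stop; the stops themselves yield well under 1 mm. Peg travel under load includes this wind-up, which is not free play. Over 10 N (0.042 rad) harms the gear teeth; under 3 N does not seat them.
- knob_grip (a point): Centre of the black bar grip of the adjusting knob on top of the gearcase, 96 mm above the table: the bar is 46 mm long, 12 mm thick and stands from 80 to 110 mm above the table on a disc 48 mm across. This frame's x runs along the bar, z up.
- knob (a joint): Angle (rad) of the adjusting knob, growing clockwise seen from above, range 0 to 1.8, starts between 0 and 0.3; it stays where it is left and needs about 0.22 N m to turn. Each radian clockwise takes 19 mm of free play out at the peg (0.16 rad of shaft), anticlockwise gives it back. If it is turned until no play is left the gears bind.
- spare_gear: Bystander, loose: brass spare gear, 46 mm across, 15 mm high, lying on the chassis plate; origin under its centre. Leave alone.
- standoff: Bystander, loose: upright black round standoff, 16 mm across, 74 mm high, on the chassis plate; origin under its centre. Leave alone.
- nut_cup: Bystander, loose: small grey plastic cup, 44 mm across, 28 mm high, on the chassis plate; origin under its centre. Leave alone.
- wheel: Bystander, loose: black rubber-tyred robot wheel, 160 mm across, 36 mm thick, lying flat on the table; origin under its centre. Leave alone.
- screwdriver: Bystander, loose: screwdriver with a black handle lying on the table. Leave alone.
- mouse: Bystander, loose: beige-grey computer mouse, 105 x 60 x 32 mm, on a black mat. Leave alone.
- bracket: Bystander, loose: aluminium angle bracket, 60 x 50 x 49 mm, on the table. Leave alone.

How it is judged:
By the outcome, as a careful person would: the job done as asked, in the order asked, and still so for the second after the job is handed in, with the robot touching nothing.
It also fails if it takes over 67 s, if anything falls off the work surface, if the arm or the gripper's body presses on something with over 40 N, if the wrist force passes 120 N, or if a joint passes its speed limit or range.

## Robot

A 6-joint arm with a two-finger parallel gripper is mounted at the origin on the work surface. World frame = base frame: x ahead of the robot, y to its left, z up, the work surface at z = 0. Lengths are in mm, angles in degrees, forces in N, time in s.
With the tool pointing down it reaches from about 300 to 850 mm from the base axis. Payload 4.2 kg.
Tool frame: the origin (TCP) lies at the very end of the fingers, on their centre line; the grasp point (between the pads) lies 19 mm behind it (env.grasp_offset is the distance from the TCP to the grasp point, in mm); z points along the fingers, y is the line along which they close (so a half turn about z gives the same grasp; the last joint's range is limited). The gripper opens to 91 mm and grips with 3 to 60 N. Pads are 32 mm wide; open, the fingers measure 118 mm over their backs; the gripper's body (76 mm by 178 mm) begins 60 mm behind the grasp point.
Start: joints at [62.853, 18.312, 89.639, -0, 72.044, -1.146], TCP at [252.077, 516.821, 181.976] pointing down, gripper open.
Joint ranges: [-177.97, 177.97], [-48.28, 115.42], [12.27, 149.76], [-77.06, 257.06], [2.81, 150.46], [-146.56, 146.56]. Speed limits (degrees/s): [147.25, 147.25, 180, 180, 180, 180].

## Interface

Orientations are given as [roll, pitch, yaw] about the fixed x, y, z axes, in that order (R = Rz(yaw) Ry(pitch) Rx(roll)).
In Python, from workcell import env gives the robot as it stands. The module is installed in compiled form; this text tells all that it offers.
- The arm moves only by the tool send_rows, never from a script. Its argument "motion" is a list of rows, each an object of numbers: "tx", "ty", "tz": the shift along the tool's x, y, z in units of 500 mm (1.0 is 500 mm); "rx", "ry", "rz": the turn, a rotation vector about the tool's x, y, z in units of 30 degrees (1.0 is 30 degrees); "gripper": the closure, from -1 (fully open) to 1 (shut). In form: [{"tx": .., "ty": .., "tz": .., "rx": .., "ry": .., "rz": .., "gripper": ..}, ...]. A call has 1 to 12 rows; each row shifts and turns the commanded pose from where the row before left it, along the tool's axes as they then stand; what a row does not reach is not made up. A row lasts 1/8 s, in which the tool goes at most 62.5 mm and 10.7 degrees, less where a joint would pass 70% of its speed; a pose out of reach is approached as far as the arm can. A call with a number of a shift or a turn outside -1 to 1 is refused whole. A call with a gripper value outside its range is refused whole. The fingers move at their own pace and stop on an object; "grip_force" is the grip in N (left out, the last holds). Time passes only in rows, so rows that do not move let the fingers close. It gives the time, the measured TCP pose, the force, the opening and the grip force at its end, in the units of the state.
- env.state(): the state, without advancing time (a new reading comes with each control period).
- env.grab_frame(name): name is "scene" or "top"; returns a dict with "frame" (420x560x3 uint8, red, green, blue), "vertical_fov" (degrees; the focal length in pixels is half the picture's height over the tangent of half this angle, whatever the lens; pixels are square), "cx", "cy" (the principal point, pixels), "rvec" (rotation vector, rad) and "tvec" (3), from world to camera coordinates, as OpenCV has them. Camera axes: x right, y down, z forward; pixel columns grow to the right and rows downward; lengths in mm; the calibration is good to about 2 mm. A picture is of the moment at which its call begins. There is no depth.
- env.job_done(): hands the job in; it is judged then, once.
The state is a dict: "time_s": time; "qpos": joint angles; "qvel": joint speeds; "effort": joint torques, N m; "ee_pos": TCP position; "ee_rot": TCP orientation; "force": force on the tool from outside, world axes, zero at the start; "torque": the same for the moment, N m; "gripper_width": finger opening in mm; "gripper_force": force on a finger pad.
Only numpy, scipy, OpenCV 4.12 (cv2) and the standard library are available. Lean on these libraries where they do the work, as an engineer would, in place of code of your own. Each camera call takes 0.05 s, during which the arm holds its last target. There are 200 camera calls.

## Working session

There is one attempt and no reset: what is moved stays moved. The work goes in short steps, Python scripts to look and compute and a tool call to move; the robot and the scene stay as the last step left them, time stands still between calls to the robot, and variables do not carry over. Pictures are saved under pics/ and viewed, at most 10 in all, crops included, and the job is handed in when it is done.

Besides the shell and the picture viewer there is one more tool, called by a JSON object that holds its "method" and its "body", one argument or row to a line. send_rows: Moves the arm, as the interface text tells. Shifts and turns lie within -1 to 1; 1 stands for 500 mm of shift or 30 degrees of turn. Its arguments: {"type":"object","properties":{"motion":{"type":"array"},"grip_force":{"type":"number"}},"required":["motion"]}

```bash
mkdir -p pics; cat > h.py <<'E'
from workcell import env
import numpy as np, cv2
def snap(n,f):
    g=env.grab_frame(n); cv2.imwrite(f,cv2.cvtColor(g['frame'],cv2.COLOR_RGB2BGR)); return g
def cam(g):
    f=210/np.tan(np.radians(g['vertical_fov'])/2)
    K=np.array([[f,0,g['cx']],[0,f,g['cy']],[0,0,1]])
    R=cv2.Rodrigues(np.array(g['rvec'],float))[0]; return K,R,np.array(g['tvec'],float).ravel()
def unproj(g,u,v,z):
    K,R,t=cam(g); d=R.T@np.linalg.solve(K,[u,v,1]); c=-R.T@t
    return c+d*(z-c[2])/d[2]
def proj(g,p):
    K,R,t=cam(g); q=K@(R@np.array(p,float)+t); return q[:2]/q[2]
E
python3 - <<'E'
from h import *
import pickle
for n in ('top','scene'):
    g=snap(n,f'pics/{n}0.png'); pickle.dump(g,open(n+'0.pkl','wb'))
    K,R,t=cam(g); print(n,K[0,0],g['cx'],g['cy'],-R.T@t)
print(env.state())
E
```

```text
top 413.9681185754587 278.2304492508504 210.71196748250608 [ 359.31103125  -12.06654304 1369.94648299]
scene 389.53743777535794 279.60453273267024 208.19667583774012 [1021.77094811  828.77248448  726.05847897]
{'time_s': 0.1, 'qpos': array([ 6.28523712e+01,  1.83469541e+01,  8.97004416e+01,  6.66436006e-04,
        7.20440640e+01, -1.14665728e+00]), 'qvel': array([-0.02314712, -0.07336904, -0.13818557,  0.00692312,  0.08116706,
        0.03609118]), 'effort': array([-1.82959170e-04, -4.13333344e+01, -2.32508183e+01,  7.28813466e-02,
        4.22058371e-02, -5.35925813e-05]), 'ee_pos': array([251.84003997, 516.34388985, 181.20771585]), 'ee_rot': array([-1.79908571e+02, -2.46377532e-03,  1.53998821e+02]), 'force': array([0.33422636, 0.05568856, 0.22384617]), 'torque': array([-0.02945009, -0.06983784, -0.02837598]), 'gripper_force': 0.0, 'gripper_width': 91.12819684818386}
```

View pics/top0.png

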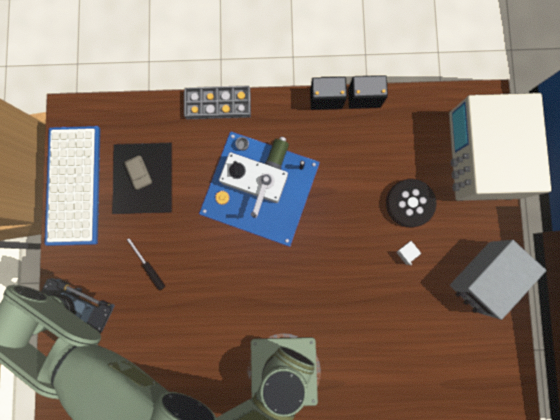

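View pics/scene0.png

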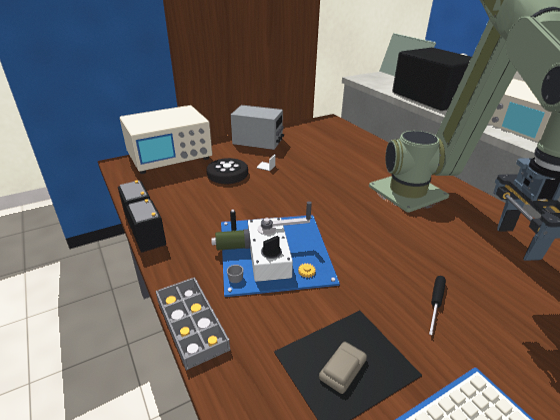

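Top: the shaft is at about (266,180), knob (236,170), peg near (256,214). Scene: knob (272,245), peg (309,207). I'll enlarge both views.

```bash
python3 - <<'E'
import cv2,numpy as np
a=cv2.imread('pics/top0.png')[125:250,195:325]; b=cv2.imread('pics/scene0.png')[190:300,205:345]
a=cv2.resize(a,None,fx=4,fy=4,interpolation=cv2.INTER_CUBIC);b=cv2.resize(b,None,fx=4,fy=4,interpolation=cv2.INTER_CUBIC)
cv2.imwrite('pics/c1.png',a);cv2.imwrite('pics/c2.png',b)
E
```

```text
(no output)
```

View pics/c1.png

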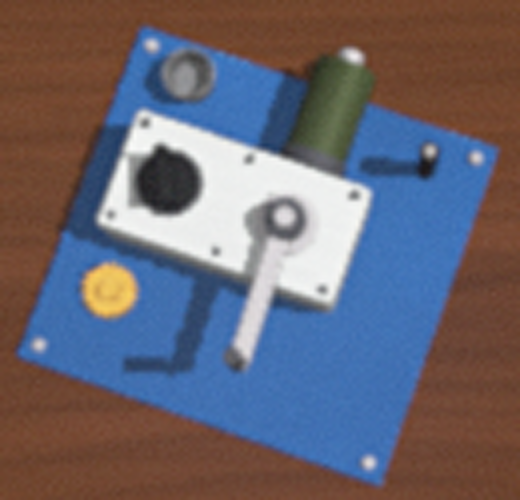

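View pics/c2.png

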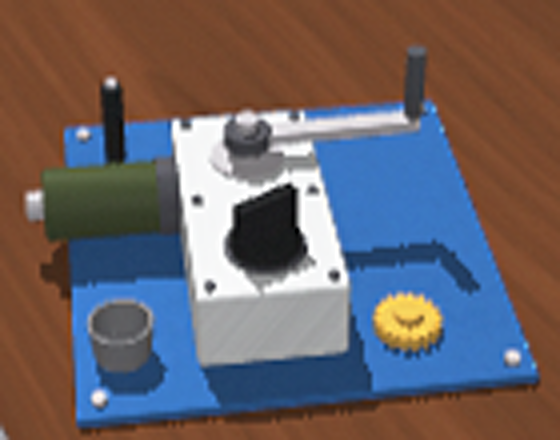

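```bash
python3 - <<'E'
from h import *
import pickle
T=pickle.load(open('top0.pkl','rb'));S=pickle.load(open('scene0.pkl','rb'))
np.set_printoptions(precision=1,suppress=True)
t=lambda u,v,z:unproj(T,195+u/4-.4,125+v/4-.4,z)
s=lambda u,v,z:unproj(S,205+u/4-.4,190+v/4-.4,z)
for n,a in dict(pl=[(151,46),(476,158),(369,463),(39,345)]).items():
    P=np.array([t(*q,8) for q in a]); print(P,P.mean(0))
P=np.array([s(83,135,8) ,s(99,399,8),s(512,357,8)]);print('scene plate screws',P)
print('case screws top',[t(*q,68)[:2] for q in [(145,123),(354,194),(322,289),(111,214)]])
print('case screws sc',[s(*q,68)[:2] for q in [(185,124),(210,286),(334,275),(295,116)]])
print('shaft', t(286,216,105), s(247,117,105))
print('peg', t(235,356,146), s(417,50,146), s(412,118,91))
print('knob disc',t(168,181,80),s(266,246,80))
print('knob bar ends top110', s(235,204,110),s(295,187,110))
print('bar blob',t(160,150,95))
E
```

```text
[[ 770.8  153.1    8. ]
 [ 666.1 -118.     8. ]
 [ 413.7  -21.2    8. ]
 [ 518.8  249.8    8. ]] [592.3  65.9   8. ]
scene plate screws [[ 668.1 -119.8    8. ]
 [ 772.4  150.9    8. ]
 [ 519.8  247.3    8. ]]
case screws top [array([689.2, 151.6]), array([626.2, -14.9]), array([550.2,  12.6]), array([615.6, 179.8])]
case screws sc [array([627. , -17.6]), array([691.8, 150.4]), array([617.4, 179.3]), array([551.5,  12.2])]
shaft [602.8  38.4 105. ] [607.8  43.1 105. ]
peg [490.3  77.1 146. ] [493.5  80.1 146. ] [496.1  82.9  91. ]
knob disc [638.5 132.4  80. ] [648.6 145.5  80. ]
knob bar ends top110 [663.3 131.1 110. ] [621.  134.1 110. ]
bar blob [660.3 136.7  95. ]
```

{"method": "send_rows", "body": {
  "motion": [
    {"tx": -0.074,"ty": -0.0524,"tz": 0,"rx": 0,"ry": 0,"rz": 0,"gripper": 0.12},
    {"tx": -0.074,"ty": -0.0524,"gripper": 0.12},
    {"tx": -0.074,"ty": -0.0524,"gripper": 0.12},
    {"tx": -0.074,"ty": -0.0524,"gripper": 0.12},
    {"tx": -0.074,"ty": -0.0524,"gripper": 0.12},
    {"tx": -0.074,"ty": -0.0524,"gripper": 0.12},
    {"tx": -0.074,"ty": -0.0524,"gripper": 0.12},
    {"tx": -0.074,"ty": -0.0524,"gripper": 0.12},
    {"tx": -0.074,"ty": -0.0524,"gripper": 0.12},
    {"tx": -0.074,"ty": -0.0524,"gripper": 0.12},
    {"tx": -0.074,"ty": -0.0524,"gripper": 0.12},
    {"rz": -0.2,"gripper": 0.12}
  ],
  "grip_force": 10
}}

```text
invalid input at $.motion[1]: expected keys tx, ty, tz, rx, ry, rz, gripper
```

{"method": "send_rows", "body": {
  "motion": [
    {"tx": -0.074,"ty": -0.0524,"tz": 0,"rx": 0,"ry": 0,"rz": 0,"gripper": 0.12},
    {"tx": -0.074,"ty": -0.0524,"tz": 0,"rx": 0,"ry": 0,"rz": 0,"gripper": 0.12},
    {"tx": -0.074,"ty": -0.0524,"tz": 0,"rx": 0,"ry": 0,"rz": 0,"gripper": 0.12},
    {"tx": -0.074,"ty": -0.0524,"tz": 0,"rx": 0,"ry": 0,"rz": 0,"gripper": 0.12},
    {"tx": -0.074,"ty": -0.0524,"tz": 0,"rx": 0,"ry": 0,"rz": 0,"gripper": 0.12},
    {"tx": -0.074,"ty": -0.0524,"tz": 0,"rx": 0,"ry": 0,"rz": 0,"gripper": 0.12},
    {"tx": -0.074,"ty": -0.0524,"tz": 0,"rx": 0,"ry": 0,"rz": 0,"gripper": 0.12},
    {"tx": -0.074,"ty": -0.0524,"tz": 0,"rx": 0,"ry": 0,"rz": 0,"gripper": 0.12},
    {"tx": -0.074,"ty": -0.0524,"tz": 0,"rx": 0,"ry": 0,"rz": 0,"gripper": 0.12},
    {"tx": -0.074,"ty": -0.0524,"tz": 0,"rx": 0,"ry": 0,"rz": 0,"gripper": 0.12},
    {"tx": -0.074,"ty": -0.0524,"tz": 0,"rx": 0,"ry": 0,"rz": 0,"gripper": 0.12},
    {"tx": 0,"ty": 0,"tz": 0,"rx": 0,"ry": 0,"rz": -0.2,"gripper": 0.12}
  ],
  "grip_force": 10
}}

```text
time_s: 1.6
ee_pos: [492.5, 76.8, 181.4]
ee_rot: [-180.0, -0.0, 159.9]
force: [0.5, 0.4, -0.0]
gripper_width: 40.1
gripper_force: 0.0
```

{"method": "send_rows", "body": {
  "motion": [
    {"tx": 0,"ty": 0.002,"tz": 0.04,"rx": 0,"ry": 0,"rz": 0,"gripper": 0.12},
    {"tx": 0,"ty": 0,"tz": 0.04,"rx": 0,"ry": 0,"rz": 0,"gripper": 0.12},
    {"tx": 0,"ty": 0,"tz": 0.04,"rx": 0,"ry": 0,"rz": 0,"gripper": 0.12},
    {"tx": 0,"ty": 0,"tz": 0.032,"rx": 0,"ry": 0,"rz": 0,"gripper": 0.12},
    {"tx": 0,"ty": 0,"tz": 0,"rx": 0,"ry": 0,"rz": 0,"gripper": 0.12},
    {"tx": 0,"ty": 0,"tz": 0,"rx": 0,"ry": 0,"rz": 0,"gripper": 0.12}
  ]
}}

```text
time_s: 2.35
ee_pos: [492.2, 80.4, 106.4]
ee_rot: [180.0, 0.0, 160.0]
force: [-0.9, -0.1, 0.2]
gripper_width: 40.0
gripper_force: 0.0
```

```bash
python3 - <<'E'
from h import *
a=snap('scene','pics/s1.png'); i=cv2.imread('pics/s1.png')[130:270,230:410]
cv2.imwrite('pics/s1c.png',cv2.resize(i,None,fx=4,fy=4,interpolation=cv2.INTER_CUBIC))
print(env.state()['force'],env.state()['ee_pos'],proj(a,env.state()['ee_pos']))
E
```

```text
[-0.55007241 -0.24374812  0.2409242 ] [492.43051443  80.37402053 106.62293497] [308.48554755 213.76830009]
```

View pics/s1c.png

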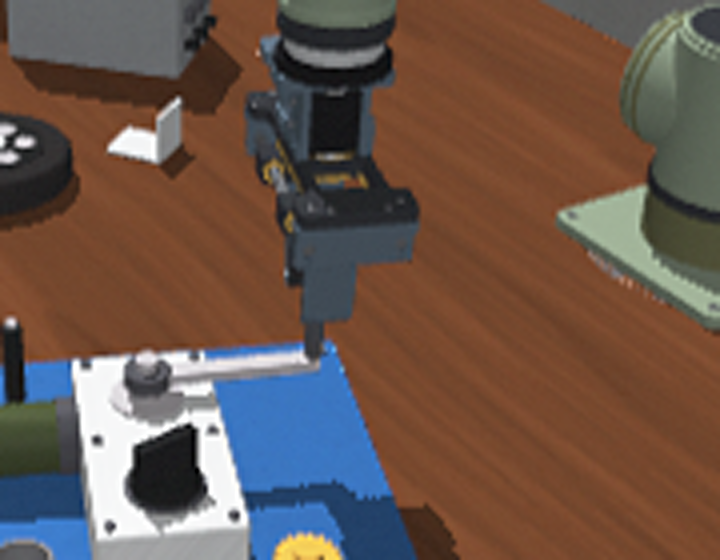

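The fingers straddle the peg (crop (315,340)) with the lever clear below. Next is the clockwise rock (+tool y).

{"method": "send_rows", "body": {
  "motion": [
    {"tx": 0,"ty": 0.006,"tz": 0,"rx": 0,"ry": 0,"rz": 0,"gripper": 0.12},
    {"tx": 0,"ty": 0.006,"tz": 0,"rx": 0,"ry": 0,"rz": 0,"gripper": 0.12},
    {"tx": 0,"ty": 0.006,"tz": 0,"rx": 0,"ry": 0,"rz": 0,"gripper": 0.12},
    {"tx": 0,"ty": 0.004,"tz": 0,"rx": 0,"ry": 0,"rz": 0,"gripper": 0.12},
    {"tx": 0,"ty": 0,"tz": 0,"rx": 0,"ry": 0,"rz": 0,"gripper": 0.12}
  ]
}}

```text
time_s: 3.02
ee_pos: [495.7, 90.8, 105.9]
ee_rot: [-180.0, -0.0, 160.0]
force: [-0.4, 0.3, -0.8]
gripper_width: 40.2
gripper_force: 0.0
```

{"method": "send_rows", "body": {
  "motion": [
    {"tx": 0,"ty": 0.003,"tz": 0,"rx": 0,"ry": 0,"rz": 0,"gripper": 0.12},
    {"tx": 0,"ty": 0.003,"tz": 0,"rx": 0,"ry": 0,"rz": 0,"gripper": 0.12},
    {"tx": 0,"ty": 0,"tz": 0,"rx": 0,"ry": 0,"rz": 0,"gripper": 0.12}
  ]
}}

```text
time_s: 3.4
ee_pos: [496.7, 93.6, 105.9]
ee_rot: [180.0, 0.0, 160.0]
force: [-1.0, -0.1, -0.7]
gripper_width: 40.2
gripper_force: 0.0
```

{"method": "send_rows", "body": {
  "motion": [
    {"tx": 0,"ty": 0.003,"tz": 0,"rx": 0,"ry": 0,"rz": 0,"gripper": 0.12},
    {"tx": 0,"ty": 0.003,"tz": 0,"rx": 0,"ry": 0,"rz": 0,"gripper": 0.12},
    {"tx": 0,"ty": 0,"tz": 0,"rx": 0,"ry": 0,"rz": 0,"gripper": 0.12}
  ]
}}

```text
time_s: 3.78
ee_pos: [497.5, 95.8, 105.9]
ee_rot: [-179.9, -0.0, 160.0]
force: [-1.1, -3.3, 0.6]
gripper_width: 40.2
gripper_force: 1.5
```

{"method": "send_rows", "body": {
  "motion": [
    {"tx": 0,"ty": 0.001,"tz": 0,"rx": 0,"ry": 0,"rz": 0,"gripper": 0.12},
    {"tx": 0,"ty": 0,"tz": 0,"rx": 0,"ry": 0,"rz": 0,"gripper": 0.12},
    {"tx": 0,"ty": 0,"tz": 0,"rx": 0,"ry": 0,"rz": 0,"gripper": 0.12}
  ]
}}

```text
time_s: 4.15
ee_pos: [497.6, 96.5, 105.9]
ee_rot: [-180.0, -0.0, 160.0]
force: [-1.5, -4.4, 0.5]
gripper_width: 40.1
gripper_force: 2.1
```

{"method": "send_rows", "body": {
  "motion": [
    {"tx": 0,"ty": 0.0007,"tz": 0,"rx": 0,"ry": 0,"rz": 0,"gripper": 0.12},
    {"tx": 0,"ty": 0,"tz": 0,"rx": 0,"ry": 0,"rz": 0,"gripper": 0.12},
    {"tx": 0,"ty": 0,"tz": 0,"rx": 0,"ry": 0,"rz": 0,"gripper": 0.12},
    {"tx": 0,"ty": 0,"tz": 0,"rx": 0,"ry": 0,"rz": 0,"gripper": 0.12},
    {"tx": 0,"ty": 0,"tz": 0,"rx": 0,"ry": 0,"rz": 0,"gripper": 0.12},
    {"tx": 0,"ty": 0,"tz": 0,"rx": 0,"ry": 0,"rz": 0,"gripper": 0.12}
  ]
}}

```text
time_s: 4.9
ee_pos: [497.8, 96.9, 105.9]
ee_rot: [-180.0, -0.0, 160.0]
force: [-1.8, -4.4, 0.6]
gripper_width: 40.1
gripper_force: 2.5
```

```bash
python3 -c "
from h import *
s=env.state();print(s['ee_pos'],s['force'],s['torque'],s['gripper_force'])"
```

```text
[497.81014109  96.8988602  105.88192558] [-1.81794017 -4.40365169  0.56962162] [-0.89863219  0.33469662  0.07111912] 2.5450289994478226
```

{"method": "send_rows", "body": {
  "motion": [
    {"tx": 0,"ty": -0.008,"tz": 0,"rx": 0,"ry": 0,"rz": 0,"gripper": 0.12},
    {"tx": 0,"ty": -0.01,"tz": 0,"rx": 0,"ry": 0,"rz": 0,"gripper": 0.12},
    {"tx": 0,"ty": -0.01,"tz": 0,"rx": 0,"ry": 0,"rz": 0,"gripper": 0.12},
    {"tx": 0,"ty": -0.01,"tz": 0,"rx": 0,"ry": 0,"rz": 0,"gripper": 0.12},
    {"tx": 0,"ty": -0.01,"tz": 0,"rx": 0,"ry": 0,"rz": 0,"gripper": 0.12},
    {"tx": 0,"ty": -0.006,"tz": 0,"rx": 0,"ry": 0,"rz": 0,"gripper": 0.12},
    {"tx": 0,"ty": -0.005,"tz": 0,"rx": 0,"ry": 0,"rz": 0,"gripper": 0.12},
    {"tx": 0,"ty": -0.005,"tz": 0,"rx": 0,"ry": 0,"rz": 0,"gripper": 0.12},
    {"tx": 0,"ty": -0.004,"tz": 0,"rx": 0,"ry": 0,"rz": 0,"gripper": 0.12},
    {"tx": 0,"ty": 0,"tz": 0,"rx": 0,"ry": 0,"rz": 0,"gripper": 0.12}
  ]
}}

```text
time_s: 6.15
ee_pos: [486.3, 65.0, 106.0]
ee_rot: [-180.0, 0.0, 160.0]
force: [0.1, -0.8, 1.0]
gripper_width: 40.2
gripper_force: 0.0
```

{"method": "send_rows", "body": {
  "motion": [
    {"tx": 0,"ty": -0.003,"tz": 0,"rx": 0,"ry": 0,"rz": 0,"gripper": 0.12},
    {"tx": 0,"ty": -0.003,"tz": 0,"rx": 0,"ry": 0,"rz": 0,"gripper": 0.12},
    {"tx": 0,"ty": 0,"tz": 0,"rx": 0,"ry": 0,"rz": 0,"gripper": 0.12}
  ]
}}

```text
time_s: 6.52
ee_pos: [485.3, 62.1, 105.9]
ee_rot: [-180.0, 0.0, 160.0]
force: [-0.2, -0.1, -0.3]
gripper_width: 40.2
gripper_force: 0.0
```

{"method": "send_rows", "body": {
  "motion": [
    {"tx": 0,"ty": -0.003,"tz": 0,"rx": 0,"ry": 0,"rz": 0,"gripper": 0.12},
    {"tx": 0,"ty": -0.003,"tz": 0,"rx": 0,"ry": 0,"rz": 0,"gripper": 0.12},
    {"tx": 0,"ty": 0,"tz": 0,"rx": 0,"ry": 0,"rz": 0,"gripper": 0.12}
  ]
}}

```text
time_s: 6.9
ee_pos: [484.2, 59.3, 106.0]
ee_rot: [-180.0, 0.0, 160.0]
force: [-0.4, 1.5, 0.8]
gripper_width: 40.1
gripper_force: 0.0
```

{"method": "send_rows", "body": {
  "motion": [
    {"tx": 0,"ty": -0.003,"tz": 0,"rx": 0,"ry": 0,"rz": 0,"gripper": 0.12},
    {"tx": 0,"ty": 0,"tz": 0,"rx": 0,"ry": 0,"rz": 0,"gripper": 0.12},
    {"tx": 0,"ty": 0,"tz": 0,"rx": 0,"ry": 0,"rz": 0,"gripper": 0.12}
  ]
}}

```text
time_s: 7.28
ee_pos: [483.7, 58.0, 105.9]
ee_rot: [-180.0, -0.0, 160.0]
force: [-0.7, 0.2, -0.3]
gripper_width: 40.2
gripper_force: 0.0
```

{"method": "send_rows", "body": {
  "motion": [
    {"tx": 0,"ty": -0.003,"tz": 0,"rx": 0,"ry": 0,"rz": 0,"gripper": 0.12},
    {"tx": 0,"ty": -0.003,"tz": 0,"rx": 0,"ry": 0,"rz": 0,"gripper": 0.12},
    {"tx": 0,"ty": 0,"tz": 0,"rx": 0,"ry": 0,"rz": 0,"gripper": 0.12}
  ]
}}

```text
time_s: 7.65
ee_pos: [482.7, 55.1, 105.9]
ee_rot: [-180.0, -0.0, 160.0]
force: [-1.3, 1.6, -0.2]
gripper_width: 39.8
gripper_force: 0.0
```

{"method": "send_rows", "body": {
  "motion": [
    {"tx": 0,"ty": -0.003,"tz": 0,"rx": 0,"ry": 0,"rz": 0,"gripper": 0.12},
    {"tx": 0,"ty": 0,"tz": 0,"rx": 0,"ry": 0,"rz": 0,"gripper": 0.12},
    {"tx": 0,"ty": 0,"tz": 0,"rx": 0,"ry": 0,"rz": 0,"gripper": 0.12}
  ]
}}

```text
time_s: 8.02
ee_pos: [482.2, 53.8, 105.9]
ee_rot: [-180.0, -0.0, 160.0]
force: [0.7, 0.5, -0.4]
gripper_width: 40.1
gripper_force: 0.0
```

{"method": "send_rows", "body": {
  "motion": [
    {"tx": 0,"ty": -0.003,"tz": 0,"rx": 0,"ry": 0,"rz": 0,"gripper": 0.12},
    {"tx": 0,"ty": -0.003,"tz": 0,"rx": 0,"ry": 0,"rz": 0,"gripper": 0.12},
    {"tx": 0,"ty": 0,"tz": 0,"rx": 0,"ry": 0,"rz": 0,"gripper": 0.12}
  ]
}}

```text
time_s: 8.4
ee_pos: [481.1, 50.9, 106.0]
ee_rot: [-180.0, -0.0, 160.0]
force: [-0.4, 0.3, 0.9]
gripper_width: 40.0
gripper_force: 0.0
```

{"method": "send_rows", "body": {
  "motion": [
    {"tx": 0,"ty": -0.003,"tz": 0,"rx": 0,"ry": 0,"rz": 0,"gripper": 0.12},
    {"tx": 0,"ty": -0.003,"tz": 0,"rx": 0,"ry": 0,"rz": 0,"gripper": 0.12},
    {"tx": 0,"ty": 0,"tz": 0,"rx": 0,"ry": 0,"rz": 0,"gripper": 0.12}
  ]
}}

```text
time_s: 8.78
ee_pos: [480.0, 48.0, 105.9]
ee_rot: [-180.0, -0.0, 160.0]
force: [0.4, -0.3, 0.3]
gripper_width: 40.1
gripper_force: 0.0
```

{"method": "send_rows", "body": {
  "motion": [
    {"tx": 0,"ty": -0.003,"tz": 0,"rx": 0,"ry": 0,"rz": 0,"gripper": 0.12},
    {"tx": 0,"ty": -0.003,"tz": 0,"rx": 0,"ry": 0,"rz": 0,"gripper": 0.12},
    {"tx": 0,"ty": 0,"tz": 0,"rx": 0,"ry": 0,"rz": 0,"gripper": 0.12}
  ]
}}

```text
time_s: 9.15
ee_pos: [479.4, 45.6, 106.0]
ee_rot: [180.0, 0.0, 160.0]
force: [1.2, 1.8, -0.5]
gripper_width: 40.4
gripper_force: 1.0
```

{"method": "send_rows", "body": {
  "motion": [
    {"tx": 0,"ty": -0.0025,"tz": 0,"rx": 0,"ry": 0,"rz": 0,"gripper": 0.12},
    {"tx": 0,"ty": 0,"tz": 0,"rx": 0,"ry": 0,"rz": 0,"gripper": 0.12},
    {"tx": 0,"ty": 0,"tz": 0,"rx": 0,"ry": 0,"rz": 0,"gripper": 0.12}
  ]
}}

```text
time_s: 9.52
ee_pos: [479.2, 44.5, 106.0]
ee_rot: [180.0, 0.0, 160.0]
force: [2.7, 4.0, -2.3]
gripper_width: 40.3
gripper_force: 2.0
```

{"method": "send_rows", "body": {
  "motion": [
    {"tx": 0,"ty": -0.0006,"tz": 0,"rx": 0,"ry": 0,"rz": 0,"gripper": 0.12},
    {"tx": 0,"ty": 0,"tz": 0,"rx": 0,"ry": 0,"rz": 0,"gripper": 0.12},
    {"tx": 0,"ty": 0,"tz": 0,"rx": 0,"ry": 0,"rz": 0,"gripper": 0.12},
    {"tx": 0,"ty": 0,"tz": 0,"rx": 0,"ry": 0,"rz": 0,"gripper": 0.12},
    {"tx": 0,"ty": 0,"tz": 0,"rx": 0,"ry": 0,"rz": 0,"gripper": 0.12},
    {"tx": 0,"ty": 0,"tz": 0,"rx": 0,"ry": 0,"rz": 0,"gripper": 0.12}
  ]
}}

```text
time_s: 10.28
ee_pos: [479.1, 44.1, 106.0]
ee_rot: [180.0, 0.0, 160.0]
force: [2.7, 3.9, -2.2]
gripper_width: 40.4
gripper_force: 2.4
```

```bash
python3 -c "
from h import *
s=env.state();print(s['ee_pos'],s['force'],s['torque'],s['gripper_force'],s['gripper_width'])"
```

```text
[479.05484427  44.09396914 106.02276077] [ 2.73301787  3.91821553 -2.22410592] [ 0.71801381 -0.58777544  0.01507411] 2.364073544740677 40.43424378566136
```

{"method": "send_rows", "body": {
  "motion": [
    {"tx": 0,"ty": 0.008,"tz": 0,"rx": 0,"ry": 0,"rz": 0,"gripper": 0.12},
    {"tx": 0,"ty": 0.016,"tz": 0,"rx": 0,"ry": 0,"rz": 0,"gripper": 0.12},
    {"tx": 0,"ty": 0.016,"tz": 0,"rx": 0,"ry": 0,"rz": 0,"gripper": 0.12},
    {"tx": 0,"ty": 0.01,"tz": 0,"rx": 0,"ry": 0,"rz": 0,"gripper": 0.12},
    {"tx": 0,"ty": 0.007,"tz": 0,"rx": 0,"ry": 0,"rz": 0,"gripper": 0.12},
    {"tx": 0,"ty": 0.009,"tz": 0,"rx": 0,"ry": 0,"rz": 0,"gripper": 0.12},
    {"tx": 0,"ty": 0.009,"tz": 0,"rx": 0,"ry": 0,"rz": 0,"gripper": 0.12},
    {"tx": 0,"ty": 0.009,"tz": 0,"rx": 0,"ry": 0,"rz": 0,"gripper": 0.12},
    {"tx": 0,"ty": 0.009,"tz": 0,"rx": 0,"ry": 0,"rz": 0,"gripper": 0.12},
    {"tx": 0,"ty": 0.005,"tz": 0,"rx": 0,"ry": 0,"rz": 0,"gripper": 0.12},
    {"tx": 0,"ty": 0.004,"tz": 0,"rx": 0,"ry": 0,"rz": 0,"gripper": 0.12},
    {"tx": 0,"ty": 0,"tz": 0,"rx": 0,"ry": 0,"rz": 0,"gripper": 0.12}
  ]
}}

```text
time_s: 11.78
ee_pos: [496.3, 92.0, 106.0]
ee_rot: [180.0, 0.0, 160.0]
force: [-0.2, 0.9, 0.0]
gripper_width: 40.2
gripper_force: 0.0
```

Back to centre, then up to z≈182 while opening the gripper.

{"method": "send_rows", "body": {
  "motion": [
    {"tx": 0,"ty": -0.01,"tz": 0,"rx": 0,"ry": 0,"rz": 0,"gripper": 0.12},
    {"tx": 0,"ty": -0.015,"tz": 0,"rx": 0,"ry": 0,"rz": 0,"gripper": 0.12},
    {"tx": 0,"ty": 0,"tz": -0.03,"rx": 0,"ry": 0,"rz": 0,"gripper": 0.12},
    {"tx": 0,"ty": 0,"tz": -0.06,"rx": 0,"ry": 0,"rz": 0,"gripper": 0.12},
    {"tx": 0,"ty": 0,"tz": -0.06,"rx": 0,"ry": 0,"rz": 0,"gripper": 0.12},
    {"tx": 0,"ty": 0,"tz": 0,"rx": 0,"ry": 0,"rz": 0,"gripper": 0.12}
  ]
}}

```text
time_s: 12.52
ee_pos: [493.8, 80.3, 184.1]
ee_rot: [179.8, 0.3, 160.0]
force: [-0.5, -0.2, -0.7]
gripper_width: 40.3
gripper_force: 0.0
```

```bash
python3 - <<'E'
from h import *
a=snap('top','pics/t2.png'); b=snap('scene','pics/s2.png')
i=cv2.imread('pics/t2.png')[140:230,205:305];j=cv2.imread('pics/s2.png')[190:290,225:325]
f=lambda x:cv2.resize(x,(400,400) if x.shape[0]==100 else (400,360),interpolation=cv2.INTER_CUBIC)
o=np.zeros((400,800,3),np.uint8);o[:360,:400]=f(i);o[:,400:]=f(j);cv2.imwrite('pics/c3.png',o)
K=[639,132.5,110]; print(proj(a,K),proj(b,K),env.state()['ee_pos'])
E
```

```text
[235.45927261 167.67861592] [271.96280099 238.06536999] [491.62436495  80.04409407 181.04656136]
```

View pics/c3.png

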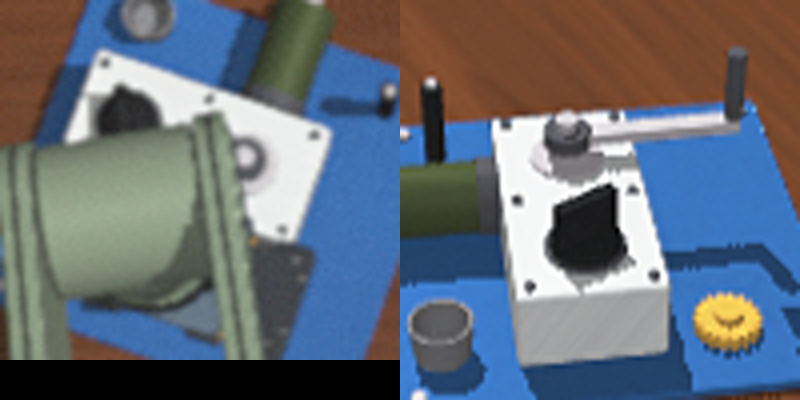

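Knob bar in scene view: top edge runs about from (263.8,241.3) to (279.3,236.8). Next I'll fit its yaw and centre by silhouette.

```bash
cat > fit.py <<'E'
from h import *
import pickle
from scipy.optimize import differential_evolution
T=pickle.load(open('top0.pkl','rb'));S=pickle.load(open('scene0.pkl','rb'))
F=8
def data(g):
    c=proj(g,[639,132.5,95]).astype(int)
    x0,y0=c[0]-16,c[1]-20
    im=g['frame'][y0:y0+36,x0:x0+32].astype(float).mean(2)
    return g,x0,y0,np.clip((im-30)/150,0,1)
def render(g,x0,y0,p):
    x,y,th=p; m=np.ones((36*F,32*F),np.float32)
    c,s=np.cos(th),np.sin(th)
    bar=lambda z:[(x+a*c-b*s,y+a*s+b*c,z) for a in(-23,23) for b in(-6,6)]
    disc=lambda z:[(x+24*np.cos(q),y+24*np.sin(q),z) for q in np.linspace(0,6.28,40)]
    for P in (disc(68)+disc(80),bar(80)+bar(110)):
        q=np.array([(proj(g,v)-[x0,y0]+.5)*F for v in P]).astype(np.int32)
        cv2.fillConvexPoly(m,cv2.convexHull(q),0)
    return cv2.resize(m,(32,36),interpolation=cv2.INTER_AREA)
D=[data(S),data(T)]
def cost(p,D=D): return sum(np.mean(np.abs(np.minimum(d[3],.8)/.8-render(*d[:3],p))**2) for d in D)
for dd in ([D[0]],D):
    r=differential_evolution(cost,[(630,650),(123,143),(-1,.8)],args=(dd,),maxiter=25,popsize=10,seed=1)
    print(r.x[:2],np.degrees(r.x[2]),r.fun)
E
python3 fit.py
```

```text
[644.25055804 137.17628158] 16.152148636338598 0.03867447778521252
[641.99539026 134.54443823] 16.1268448392898 0.1205453965300886
```

```bash
cat >> fit.py <<'E'
print('---')
for d in D: d=None
D2=[(g,x0,y0,(g['frame'][y0:y0+36,x0:x0+32].max(2)>55)*1.0) for g,x0,y0,_ in D]
from scipy.optimize import minimize
for i,dd in enumerate(([D2[0]],[D2[1]])):
  for th in range(-30,50,8):
    r=minimize(lambda q:cost((q[0],q[1],np.radians(th)),dd),[640,133],method='Nelder-Mead',options=dict(initial_simplex=[[640,133],[646,133],[640,139]],maxiter=60))
    print(i,th,r.x.round(1),round(r.fun,4))
for d in D2:
  for row in d[3][:,:]: print(''.join('.' if v else '#' for v in row))
E
sed -i '/^for dd in/,/^    print/d' fit.py; python3 fit.py
```

```text
---
0 -30 [641.8 133.3] 0.0491
0 -22 [641.7 133.2] 0.0485
0 -14 [641.2 133.9] 0.0468
0 -6 [642.  133.5] 0.042
0 2 [643.1 135.5] 0.0359
0 10 [641.8 135.5] 0.0303
0 18 [643.2 135.6] 0.0263
0 26 [641.8 133.7] 0.0285
0 34 [641.1 134.5] 0.0378
0 42 [640.5 133.6] 0.0492
1 -30 [640.6 133.4] 0.0394
1 -22 [641.1 134.2] 0.0402
1 -14 [639.1 133.3] 0.0406
1 -6 [639.1 133. ] 0.0402
1 2 [639.1 133. ] 0.0404
1 10 [639.1 133.4] 0.0404
1 18 [639.5 133.4] 0.0404
1 26 [640.2 133.7] 0.0413
1 34 [640.8 133.4] 0.0412
1 42 [640.3 133.4] 0.0417
................................
................................
................................
.......#........#...............
.......#........#...............
................................
................................
................................
................................
................................
................................
................................
................................
................................
.....................##.........
..................######........
................########........
............
[... 1102 characters left out ...]
.......
..............###...............
.............#######............
............#########...........
...........###########..........
..........#######.#####.........
..........##########..#.........
..........##########.###........
..........#############.........
..........#######.###.##........
..........######.#####..........
...........######.#####.........
...........###########..........
............##########..........
.............#######............
................#...............
................................
................................
................................
................................
................................
................................
```

{"method": "send_rows", "body": {
  "motion": [
    {"tx": -0.061,"ty": 0.0508,"tz": 0,"rx": 0,"ry": 0,"rz": 0,"gripper": -0.2},
    {"tx": -0.061,"ty": 0.0508,"tz": 0,"rx": 0,"ry": 0,"rz": 0,"gripper": -0.2},
    {"tx": -0.061,"ty": 0.0508,"tz": 0,"rx": 0,"ry": 0,"rz": 0,"gripper": -0.2},
    {"tx": -0.061,"ty": 0.0508,"tz": 0,"rx": 0,"ry": 0,"rz": 0,"gripper": -0.2},
    {"tx": 0,"ty": 0,"tz": 0,"rx": 0,"ry": 0,"rz": -0.3,"gripper": -0.2},
    {"tx": 0,"ty": 0,"tz": 0,"rx": 0,"ry": 0,"rz": -0.3,"gripper": -0.2},
    {"tx": 0,"ty": 0,"tz": 0,"rx": 0,"ry": 0,"rz": -0.3,"gripper": -0.2},
    {"tx": 0,"ty": 0,"tz": 0,"rx": 0,"ry": 0,"rz": -0.33,"gripper": -0.2},
    {"tx": 0,"ty": 0,"tz": 0,"rx": 0,"ry": 0,"rz": 0,"gripper": -0.2}
  ]
}}

```text
time_s: 13.75
ee_pos: [640.5, 133.7, 179.4]
ee_rot: [180.0, -0.2, -163.2]
force: [-0.0, -0.2, -0.5]
gripper_width: 54.8
gripper_force: 0.0
```

{"method": "send_rows", "body": {
  "motion": [
    {"tx": 0,"ty": 0,"tz": 0.05,"rx": 0,"ry": 0,"rz": 0,"gripper": -0.2},
    {"tx": 0,"ty": 0,"tz": 0.05,"rx": 0,"ry": 0,"rz": 0,"gripper": -0.2},
    {"tx": 0,"ty": 0,"tz": 0.05,"rx": 0,"ry": 0,"rz": 0,"gripper": -0.2},
    {"tx": 0,"ty": 0,"tz": 0.034,"rx": 0,"ry": 0,"rz": 0,"gripper": -0.2},
    {"tx": 0,"ty": 0,"tz": 0,"rx": 0,"ry": 0,"rz": 0,"gripper": -0.2},
    {"tx": 0,"ty": 0,"tz": 0,"rx": 0,"ry": 0,"rz": 0,"gripper": -0.2}
  ]
}}

```text
time_s: 14.5
ee_pos: [641.9, 134.0, 89.8]
ee_rot: [-180.0, 0.1, -163.1]
force: [1.4, 0.1, 0.7]
gripper_width: 54.7
gripper_force: 0.0
```

```bash
python3 - <<'E'
from h import *
b=snap('scene','pics/s3.png')
j=cv2.imread('pics/s3.png')[170:290,215:345]
cv2.imwrite('pics/c4.png',cv2.resize(j,None,fx=5,fy=5,interpolation=cv2.INTER_CUBIC));s=env.state();print(s['force'],s['ee_pos'],s['qpos'])
E
```

```text
[0.58204627 1.37821721 1.14875447] [642.06304073 134.01616781  90.1167364 ] [ 1.07830463e+01  2.91151912e+01  8.59586996e+01  4.44464811e-03
  6.47974833e+01 -9.60883968e+01]
```

View pics/c4.png

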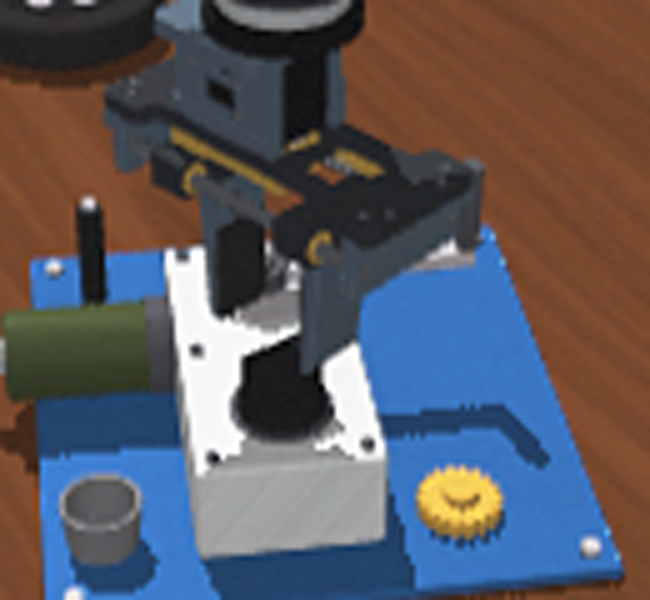

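The fingers straddle the bar (crop (275,375)), so I'll close on it.

{"method": "send_rows", "body": {
  "motion": [
    {"tx": 0,"ty": 0,"tz": 0,"rx": 0,"ry": 0,"rz": 0,"gripper": 0.5},
    {"tx": 0,"ty": 0,"tz": 0,"rx": 0,"ry": 0,"rz": 0,"gripper": 0.7},
    {"tx": 0,"ty": 0,"tz": 0,"rx": 0,"ry": 0,"rz": 0,"gripper": 1},
    {"tx": 0,"ty": 0,"tz": 0,"rx": 0,"ry": 0,"rz": 0,"gripper": 1},
    {"tx": 0,"ty": 0,"tz": 0,"rx": 0,"ry": 0,"rz": 0,"gripper": 1}
  ],
  "grip_force": 30
}}

```text
time_s: 15.18
ee_pos: [641.2, 133.9, 88.9]
ee_rot: [180.0, -0.0, -163.1]
force: [-0.1, 0.5, -0.7]
gripper_width: 7.4
gripper_force: 0.0
```

```bash
python3 -c "
from h import *
s=env.state();print(s['ee_pos'],s['ee_rot'],s['force'],s['torque'],s['gripper_force'],s['gripper_width'])"
```

```text
[641.16943874 133.89755156  88.91997291] [ 1.79994285e+02 -2.66637017e-03 -1.63100710e+02] [-0.11478847  0.54881549 -0.68631361] [0.02504477 0.07446397 0.04277618] 0.0 7.404775592745506
```

{"method": "send_rows", "body": {
  "motion": [
    {"tx": 0,"ty": 0,"tz": 0,"rx": 0,"ry": 0,"rz": 0,"gripper": 1}
  ]
}}

```text
time_s: 15.3
ee_pos: [641.2, 133.9, 88.9]
ee_rot: [180.0, -0.0, -163.1]
force: [0.7, -0.1, 0.4]
gripper_width: 0.5
gripper_force: 0.0
```

```bash
python3 - <<'E'
from h import *
b=snap('scene','pics/s4.png');t=snap('top','pics/t4.png')
j=cv2.imread('pics/s4.png')[170:290,215:345]
cv2.imwrite('pics/c5.png',cv2.resize(j,None,fx=5,fy=5,interpolation=cv2.INTER_CUBIC));s=env.state();print(s['force'],s['ee_pos'],s['gripper_width'],s['gripper_force'],proj(b,s['ee_pos']))
E
```

```text
[-1.05634111  0.11524928 -0.74090674] [641.22313168 133.87247107  88.91013177] 0.5620852959806871 0.0 [271.45848744 245.03785796]
```

View pics/c5.png

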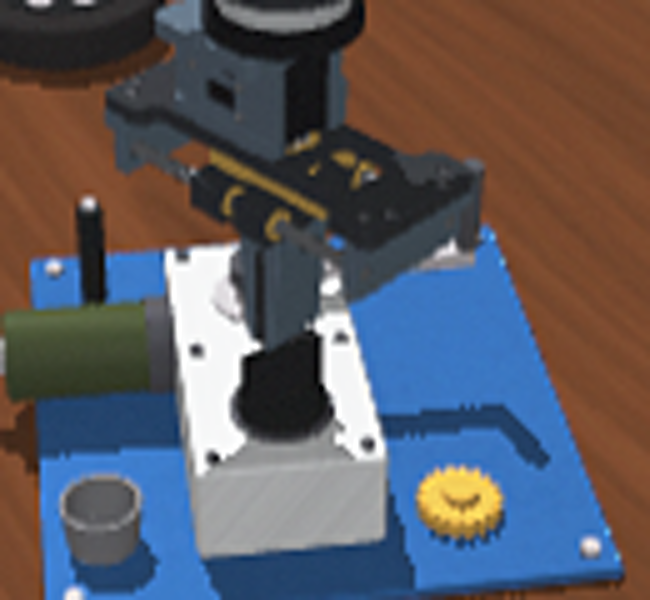

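```bash
python3 - <<'E'
from h import *
import pickle
S=pickle.load(open('scene0.pkl','rb'))
c=np.array([641.5,134]);x=np.array([-.957,-.29]);y=np.array([-.29,.956])
for sy in(-27.4,-41,27.4,41):
  for sx in(-16,16):
    for z in (89,): 
      q=c+sx*x+sy*y; print(sy,sx,z,((proj(S,[*q,z])-[215,170])*5).round(0))
for th in (17,):
  for a in(-23,23):
    for b in(-6,6):
      C=[641,134]; t=np.radians(th); print('bar',a,b,((proj(S,[C[0]+a*np.cos(t)-b*np.sin(t),C[1]+a*np.sin(t)+b*np.cos(t),110])-[215,170])*5).round(0))
E
```

```text
-27.4 -16 89 [223. 366.]
-27.4 16 89 [266. 339.]
-41 -16 89 [205. 355.]
-41 16 89 [248. 328.]
27.4 -16 89 [298. 413.]
27.4 16 89 [341. 385.]
41 -16 89 [318. 426.]
41 16 89 [361. 396.]
bar -23 -6 [305. 319.]
bar -23 6 [322. 328.]
bar 23 -6 [243. 358.]
bar 23 6 [259. 368.]
```

The true fingertips appear to sit about 25 mm higher than the reported TCP: they closed just above the bar with no contact. I'll check env.grasp_offset, reopen, then go lower.

```bash
python3 -c "
from h import *
print(env.grasp_offset, env.state()['qpos'])"
```

```text
18.8 [ 1.07840474e+01  2.91684021e+01  8.60520268e+01  5.22676652e-03
  6.47787716e+01 -9.61151316e+01]
```

{"method": "send_rows", "body": {
  "motion": [
    {"tx": 0,"ty": 0,"tz": 0,"rx": 0,"ry": 0,"rz": 0,"gripper": -0.2},
    {"tx": 0,"ty": 0,"tz": 0,"rx": 0,"ry": 0,"rz": 0,"gripper": -0.2},
    {"tx": 0,"ty": 0,"tz": 0,"rx": 0,"ry": 0,"rz": 0,"gripper": -0.2},
    {"tx": 0,"ty": 0,"tz": 0,"rx": 0,"ry": 0,"rz": 0,"gripper": -0.2},
    {"tx": 0,"ty": 0,"tz": 0.012,"rx": 0,"ry": 0,"rz": 0,"gripper": -0.2},
    {"tx": 0,"ty": 0,"tz": 0.012,"rx": 0,"ry": 0,"rz": 0,"gripper": -0.2},
    {"tx": 0,"ty": 0,"tz": 0,"rx": 0,"ry": 0,"rz": 0,"gripper": -0.2}
  ]
}}

```text
time_s: 16.27
ee_pos: [640.6, 133.7, 76.0]
ee_rot: [180.0, -0.1, -163.1]
force: [-0.2, -0.3, -0.2]
gripper_width: 55.0
gripper_force: 0.0
```

{"method": "send_rows", "body": {
  "motion": [
    {"tx": 0,"ty": 0,"tz": 0.008,"rx": 0,"ry": 0,"rz": 0,"gripper": -0.2},
    {"tx": 0,"ty": 0,"tz": 0.006,"rx": 0,"ry": 0,"rz": 0,"gripper": -0.2},
    {"tx": 0,"ty": 0,"tz": 0,"rx": 0,"ry": 0,"rz": 0,"gripper": 0.3},
    {"tx": 0,"ty": 0,"tz": 0,"rx": 0,"ry": 0,"rz": 0,"gripper": 0.5},
    {"tx": 0,"ty": 0,"tz": 0,"rx": 0,"ry": 0,"rz": 0,"gripper": 0.8},
    {"tx": 0,"ty": 0,"tz": 0,"rx": 0,"ry": 0,"rz": 0,"gripper": 1},
    {"tx": 0,"ty": 0,"tz": 0,"rx": 0,"ry": 0,"rz": 0,"gripper": 1},
    {"tx": 0,"ty": 0,"tz": 0,"rx": 0,"ry": 0,"rz": 0,"gripper": 1},
    {"tx": 0,"ty": 0,"tz": 0,"rx": 0,"ry": 0,"rz": 0,"gripper": 1}
  ],
  "grip_force": 15
}}

```text
time_s: 17.4
ee_pos: [642.5, 132.3, 70.2]
ee_rot: [-179.8, 0.1, -163.1]
force: [2.8, -5.0, -0.7]
gripper_width: 12.8
gripper_force: 14.5
```

```bash
python3 -c "
from h import *
s=env.state();print(s['ee_pos'],s['ee_rot'],s['force'],s['torque'],s['gripper_force'],s['gripper_width'])"
```

```text
[642.53933796 132.26292889  70.1821272 ] [-1.79838004e+02  1.10273127e-01 -1.63136390e+02] [ 2.82839765 -4.95548075 -0.71169316] [-0.81409373 -0.51398667 -0.30659596] 14.454374193301192 12.817202596145435
```

{"method": "send_rows", "body": {
  "motion": [
    {"tx": 0,"ty": -0.003,"tz": 0,"rx": 0,"ry": 0,"rz": 0,"gripper": 1},
    {"tx": 0,"ty": 0,"tz": 0,"rx": 0,"ry": 0,"rz": 0,"gripper": 1},
    {"tx": 0,"ty": 0,"tz": 0,"rx": 0,"ry": 0,"rz": 0,"gripper": 1}
  ],
  "grip_force": 30
}}

```text
time_s: 17.77
ee_pos: [642.5, 132.3, 70.2]
ee_rot: [-180.0, 0.1, -163.1]
force: [4.4, -1.9, -0.9]
gripper_width: 12.2
gripper_force: 29.3
```

```bash
python3 -c "
from h import *
s=env.state();print(s['ee_pos'],s['ee_rot'],s['force'],s['torque'],s['gripper_force'],s['gripper_width'])"
```

```text
[642.50245902 132.25264712  70.1918688 ] [-1.79964469e+02  1.01812063e-01 -1.63119296e+02] [ 4.40898284 -1.9423993  -0.86604458] [-0.32104718 -0.64309812 -0.58396689] 29.257432467711624 12.232027879590582
```

{"method": "send_rows", "body": {
  "motion": [
    {"tx": -0.002,"ty": 0,"tz": 0,"rx": 0,"ry": 0,"rz": 0.1,"gripper": 1},
    {"tx": 0,"ty": 0,"tz": 0,"rx": 0,"ry": 0,"rz": 0.16,"gripper": 1},
    {"tx": 0,"ty": 0,"tz": 0,"rx": 0,"ry": 0,"rz": 0.16,"gripper": 1},
    {"tx": 0,"ty": 0,"tz": 0,"rx": 0,"ry": 0,"rz": 0.16,"gripper": 1},
    {"tx": 0,"ty": 0,"tz": 0,"rx": 0,"ry": 0,"rz": 0.16,"gripper": 1},
    {"tx": 0,"ty": 0,"tz": 0,"rx": 0,"ry": 0,"rz": 0.16,"gripper": 1},
    {"tx": 0,"ty": 0,"tz": 0,"rx": 0,"ry": 0,"rz": 0,"gripper": 1}
  ]
}}

```text
time_s: 18.65
ee_pos: [643.0, 131.5, 70.2]
ee_rot: [-179.9, 0.1, 170.0]
force: [2.9, -3.8, -0.7]
gripper_width: 11.8
gripper_force: 29.9
```

```bash
python3 -c "
from h import *
s=env.state();print(s['ee_pos'],s['ee_rot'],s['force'],s['torque'],s['gripper_force'],s['gripper_width'])"
```

```text
[642.97048576 131.52595826  70.15039872] [-1.79871625e+02  7.55069348e-02  1.69975831e+02] [ 2.86958672 -3.78827456 -0.6858403 ] [-0.8827488  -0.54986224 -0.15695641] 29.916881918907166 11.822471743763945
```

{"method": "send_rows", "body": {
  "motion": [
    {"tx": -0.0015,"ty": -0.0015,"tz": 0,"rx": 0,"ry": 0,"rz": 0.15,"gripper": 1},
    {"tx": 0,"ty": 0,"tz": 0,"rx": 0,"ry": 0,"rz": 0.16,"gripper": 1},
    {"tx": 0,"ty": 0,"tz": 0,"rx": 0,"ry": 0,"rz": 0.16,"gripper": 1},
    {"tx": 0,"ty": 0,"tz": 0,"rx": 0,"ry": 0,"rz": 0.16,"gripper": 1},
    {"tx": 0,"ty": 0,"tz": 0,"rx": 0,"ry": 0,"rz": 0.16,"gripper": 1},
    {"tx": 0,"ty": 0,"tz": 0,"rx": 0,"ry": 0,"rz": 0.14,"gripper": 1},
    {"tx": 0,"ty": 0,"tz": 0,"rx": 0,"ry": 0,"rz": 0,"gripper": 1},
    {"tx": 0,"ty": 0,"tz": 0,"rx": 0,"ry": 0,"rz": 0,"gripper": 1}
  ]
}}

```text
time_s: 19.65
ee_pos: [642.6, 130.6, 70.2]
ee_rot: [-179.8, 0.0, 142.1]
force: [1.5, -6.2, 1.1]
gripper_width: 11.8
gripper_force: 29.9
```

```bash
python3 -c "
from h import *
s=env.state();print(s['ee_pos'],s['ee_rot'],s['force'],s['torque'],s['gripper_force'],s['gripper_width'])"
```

```text
[642.56171643 130.59751729  70.15446524] [-1.79849834e+02  3.27837958e-02  1.42102289e+02] [ 1.53021396 -6.22033307  1.13342063] [-0.94117383 -0.179731   -0.18311082] 29.916098713874817 11.793011613784737
```

{"method": "send_rows", "body": {
  "motion": [
    {"tx": 0,"ty": 0,"tz": 0,"rx": 0,"ry": 0,"rz": 0,"gripper": 0.6},
    {"tx": 0,"ty": 0,"tz": 0,"rx": 0,"ry": 0,"rz": 0,"gripper": 0.12},
    {"tx": 0,"ty": 0,"tz": 0,"rx": 0,"ry": 0,"rz": 0,"gripper": 0.12},
    {"tx": 0,"ty": 0,"tz": 0,"rx": 0,"ry": 0,"rz": 0,"gripper": 0.12},
    {"tx": 0,"ty": 0,"tz": -0.06,"rx": 0,"ry": 0,"rz": 0,"gripper": 0.12},
    {"tx": 0,"ty": 0,"tz": -0.08,"rx": 0,"ry": 0,"rz": 0,"gripper": 0.12},
    {"tx": 0,"ty": 0,"tz": -0.08,"rx": 0,"ry": 0,"rz": -0.3,"gripper": 0.12},
    {"tx": 0,"ty": 0,"tz": 0,"rx": 0,"ry": 0,"rz": -0.3,"gripper": 0.12},
    {"tx": 0,"ty": 0,"tz": 0,"rx": 0,"ry": 0,"rz": 0,"gripper": 0.12}
  ]
}}

```text
time_s: 20.78
ee_pos: [643.1, 132.0, 180.3]
ee_rot: [180.0, 0.0, 159.9]
force: [-0.4, -0.6, -0.6]
gripper_width: 39.9
gripper_force: 0.0
```

```bash
python3 -c "
from h import *
s=env.state();p=s['ee_pos'];a=np.radians(s['ee_rot'][2]);d=np.array([492-p[0],80.3-p[1]]);print(p,s['ee_rot'],s['gripper_width'],(d@[np.cos(a),np.sin(a)])/500,(d@[np.sin(a),-np.cos(a)])/500)"
```

```text
[643.10900877 131.9556939  180.27555047] [1.79975834e+02 1.22018473e-02 1.59901792e+02] 39.87686572167068 0.24831352420411176 -0.2008715178303816
```

{"method": "send_rows", "body": {
  "motion": [
    {"tx": 0.062,"ty": -0.0502,"tz": 0,"rx": 0,"ry": 0,"rz": 0,"gripper": 0.12},
    {"tx": 0.062,"ty": -0.0502,"tz": 0,"rx": 0,"ry": 0,"rz": 0,"gripper": 0.12},
    {"tx": 0.062,"ty": -0.0502,"tz": 0,"rx": 0,"ry": 0,"rz": 0,"gripper": 0.12},
    {"tx": 0.062,"ty": -0.0502,"tz": 0,"rx": 0,"ry": 0,"rz": 0,"gripper": 0.12},
    {"tx": 0,"ty": 0,"tz": 0,"rx": 0,"ry": 0,"rz": 0,"gripper": 0.12},
    {"tx": 0,"ty": 0,"tz": 0.05,"rx": 0,"ry": 0,"rz": 0,"gripper": 0.12},
    {"tx": 0,"ty": 0,"tz": 0.05,"rx": 0,"ry": 0,"rz": 0,"gripper": 0.12},
    {"tx": 0,"ty": 0,"tz": 0.05,"rx": 0,"ry": 0,"rz": 0,"gripper": 0.12},
    {"tx": 0,"ty": 0,"tz": 0,"rx": 0,"ry": 0,"rz": 0,"gripper": 0.12},
    {"tx": 0,"ty": 0,"tz": 0,"rx": 0,"ry": 0,"rz": 0,"gripper": 0.12}
  ]
}}

```text
time_s: 22.02
ee_pos: [493.4, 80.2, 105.5]
ee_rot: [180.0, 0.1, 160.0]
force: [0.6, -0.8, 0.0]
gripper_width: 40.1
gripper_force: 0.0
```

{"method": "send_rows", "body": {
  "motion": [
    {"tx": 0,"ty": 0.007,"tz": 0,"rx": 0,"ry": 0,"rz": 0,"gripper": 0.12},
    {"tx": 0,"ty": 0.008,"tz": 0,"rx": 0,"ry": 0,"rz": 0,"gripper": 0.12},
    {"tx": 0,"ty": 0.008,"tz": 0,"rx": 0,"ry": 0,"rz": 0,"gripper": 0.12},
    {"tx": 0,"ty": 0.005,"tz": 0,"rx": 0,"ry": 0,"rz": 0,"gripper": 0.12},
    {"tx": 0,"ty": 0.003,"tz": 0,"rx": 0,"ry": 0,"rz": 0,"gripper": 0.12},
    {"tx": 0,"ty": 0,"tz": 0,"rx": 0,"ry": 0,"rz": 0,"gripper": 0.12}
  ]
}}

```text
time_s: 22.78
ee_pos: [497.6, 94.4, 104.9]
ee_rot: [-180.0, 0.0, 160.0]
force: [-0.0, -0.9, 0.4]
gripper_width: 40.2
gripper_force: 0.3
```

{"method": "send_rows", "body": {
  "motion": [
    {"tx": 0,"ty": 0.0022,"tz": 0,"rx": 0,"ry": 0,"rz": 0,"gripper": 0.12},
    {"tx": 0,"ty": 0.0026,"tz": 0,"rx": 0,"ry": 0,"rz": 0,"gripper": 0.12},
    {"tx": 0,"ty": 0,"tz": 0,"rx": 0,"ry": 0,"rz": 0,"gripper": 0.12},
    {"tx": 0,"ty": 0,"tz": 0,"rx": 0,"ry": 0,"rz": 0,"gripper": 0.12}
  ]
}}

```text
time_s: 23.28
ee_pos: [498.2, 96.3, 104.9]
ee_rot: [-180.0, -0.0, 160.0]
force: [-1.1, -4.5, 0.3]
gripper_width: 40.0
gripper_force: 2.2
```

{"method": "send_rows", "body": {
  "motion": [
    {"tx": 0,"ty": 0.0008,"tz": 0,"rx": 0,"ry": 0,"rz": 0,"gripper": 0.12},
    {"tx": 0,"ty": 0,"tz": 0,"rx": 0,"ry": 0,"rz": 0,"gripper": 0.12},
    {"tx": 0,"ty": 0,"tz": 0,"rx": 0,"ry": 0,"rz": 0,"gripper": 0.12},
    {"tx": 0,"ty": 0,"tz": 0,"rx": 0,"ry": 0,"rz": 0,"gripper": 0.12},
    {"tx": 0,"ty": 0,"tz": 0,"rx": 0,"ry": 0,"rz": 0,"gripper": 0.12},
    {"tx": 0,"ty": 0,"tz": 0,"rx": 0,"ry": 0,"rz": 0,"gripper": 0.12}
  ]
}}

```text
time_s: 24.02
ee_pos: [498.4, 96.7, 104.9]
ee_rot: [-180.0, -0.0, 160.0]
force: [-2.6, -4.4, 1.4]
gripper_width: 39.8
gripper_force: 2.6
```

```bash
python3 -c "
from h import *
s=env.state();print(s['ee_pos'],s['force'],s['torque'],s['gripper_force'],s['gripper_width'],s['ee_pos'][:2]@[.34202,.93969])"
```

```text
[498.36275633  96.71723366 104.89012708] [-2.60693311 -4.38069539  1.37612056] [-0.90052526  0.27426043 -0.0422533 ] 2.6010985672473907 39.82582245647359 261.3342472135435
```

{"method": "send_rows", "body": {
  "motion": [
    {"tx": 0,"ty": -0.008,"tz": 0,"rx": 0,"ry": 0,"rz": 0,"gripper": 0.12},
    {"tx": 0,"ty": -0.01,"tz": 0,"rx": 0,"ry": 0,"rz": 0,"gripper": 0.12},
    {"tx": 0,"ty": -0.012,"tz": 0,"rx": 0,"ry": 0,"rz": 0,"gripper": 0.12},
    {"tx": 0,"ty": -0.012,"tz": 0,"rx": 0,"ry": 0,"rz": 0,"gripper": 0.12},
    {"tx": 0,"ty": -0.009,"tz": 0,"rx": 0,"ry": 0,"rz": 0,"gripper": 0.12},
    {"tx": 0,"ty": -0.006,"tz": 0,"rx": 0,"ry": 0,"rz": 0,"gripper": 0.12},
    {"tx": 0,"ty": -0.003,"tz": 0,"rx": 0,"ry": 0,"rz": 0,"gripper": 0.12},
    {"tx": 0,"ty": 0,"tz": 0,"rx": 0,"ry": 0,"rz": 0,"gripper": 0.12}
  ]
}}

```text
time_s: 25.02
ee_pos: [488.4, 68.9, 104.9]
ee_rot: [180.0, 0.0, 160.0]
force: [0.4, 1.1, -0.4]
gripper_width: 40.1
gripper_force: 0.0
```

{"method": "send_rows", "body": {
  "motion": [
    {"tx": 0,"ty": -0.003,"tz": 0,"rx": 0,"ry": 0,"rz": 0,"gripper": 0.12},
    {"tx": 0,"ty": -0.003,"tz": 0,"rx": 0,"ry": 0,"rz": 0,"gripper": 0.12},
    {"tx": 0,"ty": 0,"tz": 0,"rx": 0,"ry": 0,"rz": 0,"gripper": 0.12}
  ]
}}

```text
time_s: 25.4
ee_pos: [487.3, 66.0, 104.9]
ee_rot: [-180.0, 0.0, 160.0]
force: [-0.4, 0.3, -0.3]
gripper_width: 40.1
gripper_force: 0.0
```

{"method": "send_rows", "body": {
  "motion": [
    {"tx": 0,"ty": -0.003,"tz": 0,"rx": 0,"ry": 0,"rz": 0,"gripper": 0.12},
    {"tx": 0,"ty": -0.003,"tz": 0,"rx": 0,"ry": 0,"rz": 0,"gripper": 0.12},
    {"tx": 0,"ty": 0,"tz": 0,"rx": 0,"ry": 0,"rz": 0,"gripper": 0.12}
  ]
}}

```text
time_s: 25.78
ee_pos: [486.3, 63.1, 104.9]
ee_rot: [-180.0, 0.0, 160.0]
force: [0.0, -0.0, -0.2]
gripper_width: 40.4
gripper_force: 0.0
```

{"method": "send_rows", "body": {
  "motion": [
    {"tx": 0,"ty": -0.003,"tz": 0,"rx": 0,"ry": 0,"rz": 0,"gripper": 0.12},
    {"tx": 0,"ty": 0,"tz": 0,"rx": 0,"ry": 0,"rz": 0,"gripper": 0.12},
    {"tx": 0,"ty": 0,"tz": 0,"rx": 0,"ry": 0,"rz": 0,"gripper": 0.12}
  ]
}}

```text
time_s: 26.15
ee_pos: [485.8, 61.8, 105.0]
ee_rot: [-180.0, 0.0, 160.0]
force: [-0.7, 0.9, 0.6]
gripper_width: 40.2
gripper_force: 0.0
```

{"method": "send_rows", "body": {
  "motion": [
    {"tx": 0,"ty": -0.003,"tz": 0,"rx": 0,"ry": 0,"rz": 0,"gripper": 0.12},
    {"tx": 0,"ty": -0.003,"tz": 0,"rx": 0,"ry": 0,"rz": 0,"gripper": 0.12},
    {"tx": 0,"ty": 0,"tz": 0,"rx": 0,"ry": 0,"rz": 0,"gripper": 0.12}
  ]
}}

```text
time_s: 26.52
ee_pos: [484.9, 59.3, 105.0]
ee_rot: [179.9, 0.0, 160.0]
force: [2.1, 1.5, -0.2]
gripper_width: 40.1
gripper_force: 1.1
```

{"method": "send_rows", "body": {
  "motion": [
    {"tx": 0,"ty": 0.008,"tz": 0,"rx": 0,"ry": 0,"rz": 0,"gripper": 0.12},
    {"tx": 0,"ty": 0.016,"tz": 0,"rx": 0,"ry": 0,"rz": 0,"gripper": 0.12},
    {"tx": 0,"ty": 0.014,"tz": 0,"rx": 0,"ry": 0,"rz": 0,"gripper": 0.12},
    {"tx": 0,"ty": 0.01,"tz": 0,"rx": 0,"ry": 0,"rz": 0,"gripper": 0.12},
    {"tx": 0,"ty": 0.008,"tz": 0,"rx": 0,"ry": 0,"rz": 0,"gripper": 0.12},
    {"tx": 0,"ty": 0.006,"tz": 0,"rx": 0,"ry": 0,"rz": 0,"gripper": 0.12},
    {"tx": 0,"ty": 0.006,"tz": 0,"rx": 0,"ry": 0,"rz": 0,"gripper": 0.12},
    {"tx": 0,"ty": 0,"tz": 0,"rx": 0,"ry": 0,"rz": 0,"gripper": 0.12},
    {"tx": 0,"ty": -0.01,"tz": 0,"rx": 0,"ry": 0,"rz": 0,"gripper": 0.12},
    {"tx": 0,"ty": -0.015,"tz": 0,"rx": 0,"ry": 0,"rz": 0,"gripper": 0.12},
    {"tx": 0,"ty": 0,"tz": -0.05,"rx": 0,"ry": 0,"rz": 0,"gripper": 0.12},
    {"tx": 0,"ty": 0,"tz": -0.1,"rx": 0,"ry": 0,"rz": 0,"gripper": 0.12}
  ]
}}

```text
time_s: 28.02
ee_pos: [490.3, 78.4, 179.1]
ee_rot: [-179.9, -0.3, 160.0]
force: [0.6, -0.3, -0.2]
gripper_width: 39.9
gripper_force: 0.0
```

```bash
python3 -c "
from h import *
s=env.state();p=s['ee_pos'];a=np.radians(160);d=np.array([642.6-p[0],131-p[1]]);print(p,(d@[np.cos(a),np.sin(a)])/500,(d@[np.sin(a),-np.cos(a)])/500)"
```

```text
[490.32690317  78.36046372 179.06028453] -0.25017224739080685 0.20309090041265648
```

{"method": "send_rows", "body": {
  "motion": [
    {"tx": -0.062,"ty": 0.0498,"tz": 0,"rx": 0,"ry": 0,"rz": 0,"gripper": 0.12},
    {"tx": -0.062,"ty": 0.0498,"tz": 0,"rx": 0,"ry": 0,"rz": 0,"gripper": 0.12},
    {"tx": -0.062,"ty": 0.0498,"tz": 0,"rx": 0,"ry": 0,"rz": 0,"gripper": 0.12},
    {"tx": -0.062,"ty": 0.0498,"tz": 0,"rx": 0,"ry": 0,"rz": 0,"gripper": 0.12},
    {"tx": 0,"ty": 0,"tz": 0,"rx": 0,"ry": 0,"rz": 0.3,"gripper": 0.0},
    {"tx": 0,"ty": 0,"tz": 0,"rx": 0,"ry": 0,"rz": 0.3,"gripper": 0.0},
    {"tx": 0,"ty": 0,"tz": 0,"rx": 0,"ry": 0,"rz": 0,"gripper": 0.0}
  ]
}}

```text
time_s: 28.9
ee_pos: [642.6, 129.8, 179.7]
ee_rot: [-180.0, -0.0, 142.1]
force: [0.8, -0.9, -0.5]
gripper_width: 45.9
gripper_force: 0.0
```

{"method": "send_rows", "body": {
  "motion": [
    {"tx": 0,"ty": 0.001,"tz": 0.07,"rx": 0,"ry": 0,"rz": 0,"gripper": 0.0},
    {"tx": 0,"ty": 0,"tz": 0.07,"rx": 0,"ry": 0,"rz": 0,"gripper": 0.0},
    {"tx": 0,"ty": 0,"tz": 0.05,"rx": 0,"ry": 0,"rz": 0,"gripper": 0.0},
    {"tx": 0,"ty": 0,"tz": 0.028,"rx": 0,"ry": 0,"rz": 0,"gripper": 0.0},
    {"tx": 0,"ty": 0,"tz": 0,"rx": 0,"ry": 0,"rz": 0,"gripper": 0.0},
    {"tx": 0,"ty": 0,"tz": 0,"rx": 0,"ry": 0,"rz": 0,"gripper": 0.4},
    {"tx": 0,"ty": 0,"tz": 0,"rx": 0,"ry": 0,"rz": 0,"gripper": 0.65},
    {"tx": 0,"ty": 0,"tz": 0,"rx": 0,"ry": 0,"rz": 0,"gripper": 1},
    {"tx": 0,"ty": 0,"tz": 0,"rx": 0,"ry": 0,"rz": 0,"gripper": 1},
    {"tx": 0,"ty": 0,"tz": 0,"rx": 0,"ry": 0,"rz": 0,"gripper": 1},
    {"tx": 0,"ty": 0,"tz": 0,"rx": 0,"ry": 0,"rz": 0,"gripper": 1}
  ],
  "grip_force": 25
}}

```text
time_s: 30.28
ee_pos: [642.9, 130.4, 71.5]
ee_rot: [-180.0, 0.0, 142.0]
force: [-1.9, -2.5, 3.4]
gripper_width: 11.9
gripper_force: 25.0
```

```bash
python3 -c "
from h import *
s=env.state();print(s['ee_pos'],s['ee_rot'],s['force'],s['torque'],s['gripper_force'],s['gripper_width'])"
```

```text
[642.87948101 130.4213367   71.48253632] [-1.79978249e+02  1.50721117e-02  1.41990326e+02] [-1.8885657  -2.48091191  3.3958105 ] [-0.47285403  0.39703619 -0.2105552 ] 24.99702751636505 11.899891857486448
```

{"method": "send_rows", "body": {
  "motion": [
    {"tx": 0,"ty": 0,"tz": 0,"rx": 0,"ry": 0,"rz": 0.117,"gripper": 1},
    {"tx": 0,"ty": 0,"tz": 0,"rx": 0,"ry": 0,"rz": 0.117,"gripper": 1},
    {"tx": 0,"ty": 0,"tz": 0,"rx": 0,"ry": 0,"rz": 0.117,"gripper": 1},
    {"tx": 0,"ty": 0,"tz": 0,"rx": 0,"ry": 0,"rz": 0.117,"gripper": 1},
    {"tx": 0,"ty": 0,"tz": 0,"rx": 0,"ry": 0,"rz": 0,"gripper": 1},
    {"tx": 0,"ty": 0,"tz": 0,"rx": 0,"ry": 0,"rz": 0,"gripper": 1},
    {"tx": 0,"ty": 0,"tz": 0,"rx": 0,"ry": 0,"rz": 0,"gripper": 0.6},
    {"tx": 0,"ty": 0,"tz": 0,"rx": 0,"ry": 0,"rz": 0,"gripper": 0.12},
    {"tx": 0,"ty": 0,"tz": 0,"rx": 0,"ry": 0,"rz": 0,"gripper": 0.12},
    {"tx": 0,"ty": 0,"tz": 0,"rx": 0,"ry": 0,"rz": 0,"gripper": 0.12}
  ]
}}

```text
time_s: 31.52
ee_pos: [643.0, 131.0, 70.8]
ee_rot: [180.0, -0.0, 128.0]
force: [-0.1, 0.5, -0.1]
gripper_width: 39.8
gripper_force: 0.0
```

{"method": "send_rows", "body": {
  "motion": [
    {"tx": 0,"ty": 0,"tz": -0.06,"rx": 0,"ry": 0,"rz": 0,"gripper": 0.12},
    {"tx": 0,"ty": 0,"tz": -0.08,"rx": 0,"ry": 0,"rz": 0,"gripper": 0.12},
    {"tx": 0,"ty": 0,"tz": -0.078,"rx": 0,"ry": 0,"rz": -0.3,"gripper": 0.12},
    {"tx": 0,"ty": 0,"tz": 0,"rx": 0,"ry": 0,"rz": -0.3,"gripper": 0.12},
    {"tx": 0,"ty": 0,"tz": 0,"rx": 0,"ry": 0,"rz": -0.3,"gripper": 0.12},
    {"tx": 0,"ty": 0,"tz": 0,"rx": 0,"ry": 0,"rz": -0.167,"gripper": 0.12},
    {"tx": 0,"ty": 0,"tz": 0,"rx": 0,"ry": 0,"rz": 0,"gripper": 0.12}
  ]
}}

```text
time_s: 32.4
ee_pos: [643.0, 130.9, 179.9]
ee_rot: [180.0, -0.0, 159.9]
force: [-0.8, 0.7, -0.3]
gripper_width: 40.4
gripper_force: 0.0
```

```bash
python3 -c "
from h import *
s=env.state();p=s['ee_pos'];a=np.radians(s['ee_rot'][2]);d=np.array([493-p[0],80.2-p[1]]);print(p,s['ee_rot'],(d@[np.cos(a),np.sin(a)])/500,(d@[np.sin(a),-np.cos(a)])/500)"
```

```text
[642.9933597  130.91745658 179.87033834] [ 1.79991333e+02 -4.03449781e-03  1.59912892e+02] 0.2469013382277721 -0.1982947366977411
```

{"method": "send_rows", "body": {
  "motion": [
    {"tx": 0.0617,"ty": -0.0496,"tz": 0,"rx": 0,"ry": 0,"rz": 0,"gripper": 0.12},
    {"tx": 0.0617,"ty": -0.0496,"tz": 0,"rx": 0,"ry": 0,"rz": 0,"gripper": 0.12},
    {"tx": 0.0617,"ty": -0.0496,"tz": 0,"rx": 0,"ry": 0,"rz": 0,"gripper": 0.12},
    {"tx": 0.0617,"ty": -0.0496,"tz": 0,"rx": 0,"ry": 0,"rz": 0,"gripper": 0.12},
    {"tx": 0,"ty": 0,"tz": 0,"rx": 0,"ry": 0,"rz": 0,"gripper": 0.12},
    {"tx": 0,"ty": 0,"tz": 0.05,"rx": 0,"ry": 0,"rz": 0,"gripper": 0.12},
    {"tx": 0,"ty": 0,"tz": 0.05,"rx": 0,"ry": 0,"rz": 0,"gripper": 0.12},
    {"tx": 0,"ty": 0,"tz": 0.05,"rx": 0,"ry": 0,"rz": 0,"gripper": 0.12},
    {"tx": 0,"ty": 0,"tz": 0,"rx": 0,"ry": 0,"rz": 0,"gripper": 0.12},
    {"tx": 0,"ty": 0,"tz": 0,"rx": 0,"ry": 0,"rz": 0,"gripper": 0.12}
  ]
}}

```text
time_s: 33.65
ee_pos: [494.4, 80.2, 105.7]
ee_rot: [179.9, 0.1, 159.9]
force: [-0.3, 0.6, 0.0]
gripper_width: 40.1
gripper_force: 0.0
```

```bash
python3 -c "
from h import *
s=env.state();print(s['ee_pos'],s['force'],s['ee_pos'][:2]@[.34202,.93969])"
```

```text
[494.36454263  80.18796998 105.74312198] [-0.33473141  0.5560756   0.03680721] 244.43439437770724
```

{"method": "send_rows", "body": {
  "motion": [
    {"tx": 0,"ty": 0.007,"tz": 0,"rx": 0,"ry": 0,"rz": 0,"gripper": 0.12},
    {"tx": 0,"ty": 0.008,"tz": 0,"rx": 0,"ry": 0,"rz": 0,"gripper": 0.12},
    {"tx": 0,"ty": 0.008,"tz": 0,"rx": 0,"ry": 0,"rz": 0,"gripper": 0.12},
    {"tx": 0,"ty": 0.004,"tz": 0,"rx": 0,"ry": 0,"rz": 0,"gripper": 0.12},
    {"tx": 0,"ty": 0.003,"tz": 0,"rx": 0,"ry": 0,"rz": 0,"gripper": 0.12},
    {"tx": 0,"ty": 0,"tz": 0,"rx": 0,"ry": 0,"rz": 0,"gripper": 0.12}
  ]
}}

```text
time_s: 34.4
ee_pos: [498.2, 94.0, 104.9]
ee_rot: [-180.0, -0.0, 160.0]
force: [-0.3, 0.1, -0.2]
gripper_width: 40.0
gripper_force: 0.2
```

{"method": "send_rows", "body": {
  "motion": [
    {"tx": 0,"ty": 0.0024,"tz": 0,"rx": 0,"ry": 0,"rz": 0,"gripper": 0.12},
    {"tx": 0,"ty": 0.0026,"tz": 0,"rx": 0,"ry": 0,"rz": 0,"gripper": 0.12},
    {"tx": 0,"ty": 0,"tz": 0,"rx": 0,"ry": 0,"rz": 0,"gripper": 0.12},
    {"tx": 0,"ty": 0,"tz": 0,"rx": 0,"ry": 0,"rz": 0,"gripper": 0.12}
  ]
}}

```text
time_s: 34.9
ee_pos: [498.8, 95.9, 104.9]
ee_rot: [-180.0, -0.0, 160.0]
force: [-0.9, -4.0, 0.9]
gripper_width: 40.1
gripper_force: 2.0
```

{"method": "send_rows", "body": {
  "motion": [
    {"tx": 0,"ty": 0.0012,"tz": 0,"rx": 0,"ry": 0,"rz": 0,"gripper": 0.12},
    {"tx": 0,"ty": 0,"tz": 0,"rx": 0,"ry": 0,"rz": 0,"gripper": 0.12},
    {"tx": 0,"ty": 0,"tz": 0,"rx": 0,"ry": 0,"rz": 0,"gripper": 0.12},
    {"tx": 0,"ty": 0,"tz": 0,"rx": 0,"ry": 0,"rz": 0,"gripper": 0.12},
    {"tx": 0,"ty": 0,"tz": 0,"rx": 0,"ry": 0,"rz": 0,"gripper": 0.12},
    {"tx": 0,"ty": 0,"tz": 0,"rx": 0,"ry": 0,"rz": 0,"gripper": 0.12}
  ]
}}

```text
time_s: 35.65
ee_pos: [499.0, 96.5, 104.9]
ee_rot: [-179.9, -0.0, 160.0]
force: [-1.8, -5.1, 1.6]
gripper_width: 40.2
gripper_force: 2.6
```

```bash
python3 -c "
from h import *
s=env.state();print(s['ee_pos'],s['force'],s['torque'],s['gripper_force'],s['gripper_width'],s['ee_pos'][:2]@[.34202,.93969])"
```

```text
[498.99392632  96.48425091 104.86865599] [-1.77982666 -5.10457025  1.63572684] [-0.96571248  0.29173549  0.01710032] 2.5892483443021774 40.24633164244525 261.3311884125351
```

{"method": "send_rows", "body": {
  "motion": [
    {"tx": 0,"ty": -0.008,"tz": 0,"rx": 0,"ry": 0,"rz": 0,"gripper": 0.12},
    {"tx": 0,"ty": -0.01,"tz": 0,"rx": 0,"ry": 0,"rz": 0,"gripper": 0.12},
    {"tx": 0,"ty": -0.012,"tz": 0,"rx": 0,"ry": 0,"rz": 0,"gripper": 0.12},
    {"tx": 0,"ty": -0.012,"tz": 0,"rx": 0,"ry": 0,"rz": 0,"gripper": 0.12},
    {"tx": 0,"ty": -0.009,"tz": 0,"rx": 0,"ry": 0,"rz": 0,"gripper": 0.12},
    {"tx": 0,"ty": -0.006,"tz": 0,"rx": 0,"ry": 0,"rz": 0,"gripper": 0.12},
    {"tx": 0,"ty": -0.003,"tz": 0,"rx": 0,"ry": 0,"rz": 0,"gripper": 0.12},
    {"tx": 0,"ty": 0,"tz": 0,"rx": 0,"ry": 0,"rz": 0,"gripper": 0.12}
  ]
}}

```text
time_s: 36.65
ee_pos: [489.0, 68.7, 104.9]
ee_rot: [180.0, 0.0, 160.0]
force: [1.0, 0.4, -0.2]
gripper_width: 40.1
gripper_force: 0.0
```

{"method": "send_rows", "body": {
  "motion": [
    {"tx": 0,"ty": -0.003,"tz": 0,"rx": 0,"ry": 0,"rz": 0,"gripper": 0.12},
    {"tx": 0,"ty": -0.003,"tz": 0,"rx": 0,"ry": 0,"rz": 0,"gripper": 0.12},
    {"tx": 0,"ty": 0,"tz": 0,"rx": 0,"ry": 0,"rz": 0,"gripper": 0.12}
  ]
}}

```text
time_s: 37.02
ee_pos: [487.9, 65.8, 104.9]
ee_rot: [-180.0, -0.0, 160.0]
force: [-0.7, 0.4, 0.4]
gripper_width: 40.0
gripper_force: 0.0
```

{"method": "send_rows", "body": {
  "motion": [
    {"tx": 0,"ty": -0.002,"tz": 0,"rx": 0,"ry": 0,"rz": 0,"gripper": 0.12},
    {"tx": 0,"ty": -0.002,"tz": 0,"rx": 0,"ry": 0,"rz": 0,"gripper": 0.12},
    {"tx": 0,"ty": 0,"tz": 0,"rx": 0,"ry": 0,"rz": 0,"gripper": 0.12},
    {"tx": 0,"ty": 0,"tz": 0,"rx": 0,"ry": 0,"rz": 0,"gripper": 0.12}
  ]
}}

```text
time_s: 37.52
ee_pos: [487.3, 64.1, 104.9]
ee_rot: [180.0, -0.0, 160.0]
force: [-0.6, 2.0, -0.8]
gripper_width: 40.2
gripper_force: 0.7
```

{"method": "send_rows", "body": {
  "motion": [
    {"tx": 0,"ty": -0.0018,"tz": 0,"rx": 0,"ry": 0,"rz": 0,"gripper": 0.12},
    {"tx": 0,"ty": -0.002,"tz": 0,"rx": 0,"ry": 0,"rz": 0,"gripper": 0.12},
    {"tx": 0,"ty": 0,"tz": 0,"rx": 0,"ry": 0,"rz": 0,"gripper": 0.12},
    {"tx": 0,"ty": 0,"tz": 0,"rx": 0,"ry": 0,"rz": 0,"gripper": 0.12}
  ]
}}

```text
time_s: 38.02
ee_pos: [486.7, 62.5, 105.0]
ee_rot: [180.0, -0.0, 160.0]
force: [0.8, 4.6, -0.3]
gripper_width: 40.5
gripper_force: 1.9
```

{"method": "send_rows", "body": {
  "motion": [
    {"tx": 0,"ty": -0.0009,"tz": 0,"rx": 0,"ry": 0,"rz": 0,"gripper": 0.12},
    {"tx": 0,"ty": 0,"tz": 0,"rx": 0,"ry": 0,"rz": 0,"gripper": 0.12},
    {"tx": 0,"ty": 0,"tz": 0,"rx": 0,"ry": 0,"rz": 0,"gripper": 0.12},
    {"tx": 0,"ty": 0,"tz": 0,"rx": 0,"ry": 0,"rz": 0,"gripper": 0.12},
    {"tx": 0,"ty": 0,"tz": 0,"rx": 0,"ry": 0,"rz": 0,"gripper": 0.12},
    {"tx": 0,"ty": 0,"tz": 0,"rx": 0,"ry": 0,"rz": 0,"gripper": 0.12}
  ]
}}

```text
time_s: 38.78
ee_pos: [486.5, 61.9, 105.0]
ee_rot: [180.0, -0.0, 160.0]
force: [0.3, 4.9, -2.0]
gripper_width: 40.2
gripper_force: 2.4
```

```bash
python3 -c "
from h import *
s=env.state();print(s['ee_pos'],s['force'],s['torque'],s['gripper_force'],s['gripper_width'],s['ee_pos'][:2]@[.34202,.93969])"
```

```text
[486.49774785  61.88272467 104.95736884] [ 0.32259539  4.86284581 -2.02115538] [ 0.94581312 -0.09519935  0.04437311] 2.433289512991905 40.202822530232865 224.5425372619582
```

{"method": "send_rows", "body": {
  "motion": [
    {"tx": 0,"ty": 0.008,"tz": 0,"rx": 0,"ry": 0,"rz": 0,"gripper": 0.12},
    {"tx": 0,"ty": 0.016,"tz": 0,"rx": 0,"ry": 0,"rz": 0,"gripper": 0.12},
    {"tx": 0,"ty": 0.016,"tz": 0,"rx": 0,"ry": 0,"rz": 0,"gripper": 0.12},
    {"tx": 0,"ty": 0.01,"tz": 0,"rx": 0,"ry": 0,"rz": 0,"gripper": 0.12},
    {"tx": 0,"ty": 0.006,"tz": 0,"rx": 0,"ry": 0,"rz": 0,"gripper": 0.12},
    {"tx": 0,"ty": 0.004,"tz": 0,"rx": 0,"ry": 0,"rz": 0,"gripper": 0.12},
    {"tx": 0,"ty": 0.003,"tz": 0,"rx": 0,"ry": 0,"rz": 0,"gripper": 0.12},
    {"tx": 0,"ty": 0,"tz": 0,"rx": 0,"ry": 0,"rz": 0,"gripper": 0.12},
    {"tx": 0,"ty": -0.01,"tz": 0,"rx": 0,"ry": 0,"rz": 0,"gripper": 0.12},
    {"tx": 0,"ty": -0.015,"tz": 0,"rx": 0,"ry": 0,"rz": 0,"gripper": 0.12},
    {"tx": 0,"ty": 0,"tz": 0,"rx": 0,"ry": 0,"rz": 0,"gripper": 0.12}
  ]
}}

```text
time_s: 40.15
ee_pos: [492.7, 79.0, 105.0]
ee_rot: [-180.0, -0.0, 159.9]
force: [0.8, -0.2, -0.1]
gripper_width: 40.1
gripper_force: 0.0
```

{"method": "send_rows", "body": {
  "motion": [
    {"tx": 0,"ty": 0,"tz": -0.05,"rx": 0,"ry": 0,"rz": 0,"gripper": 0.12},
    {"tx": 0,"ty": 0,"tz": -0.1,"rx": 0,"ry": 0,"rz": 0,"gripper": 0.12},
    {"tx": 0,"ty": 0,"tz": -0.1,"rx": 0,"ry": 0,"rz": 0,"gripper": 0.12},
    {"tx": 0.08,"ty": 0,"tz": 0,"rx": 0,"ry": 0,"rz": 0,"gripper": 0.12},
    {"tx": 0,"ty": 0,"tz": 0,"rx": 0,"ry": 0,"rz": 0,"gripper": 0.12},
    {"tx": 0,"ty": 0,"tz": 0,"rx": 0,"ry": 0,"rz": 0,"gripper": 0.12},
    {"tx": 0,"ty": 0,"tz": 0,"rx": 0,"ry": 0,"rz": 0,"gripper": 0.12}
  ]
}}

```text
time_s: 41.02
ee_pos: [455.9, 93.2, 229.5]
ee_rot: [-180.0, -0.0, 159.9]
force: [-0.4, -0.6, 0.2]
gripper_width: 40.2
gripper_force: 0.0
```

```bash
python3 -c "
from h import *
snap('scene','pics/end.png'); s=env.state();print(s['ee_pos'],s['force'])
j=cv2.imread('pics/end.png')[130:300,200:360];cv2.imwrite('pics/endc.png',cv2.resize(j,None,fx=3.5,fy=3.5))"
```

```text
[455.89753159  93.1639195  229.47364041] [ 0.29008704 -1.12240144  0.36754474]
```

View pics/endc.png

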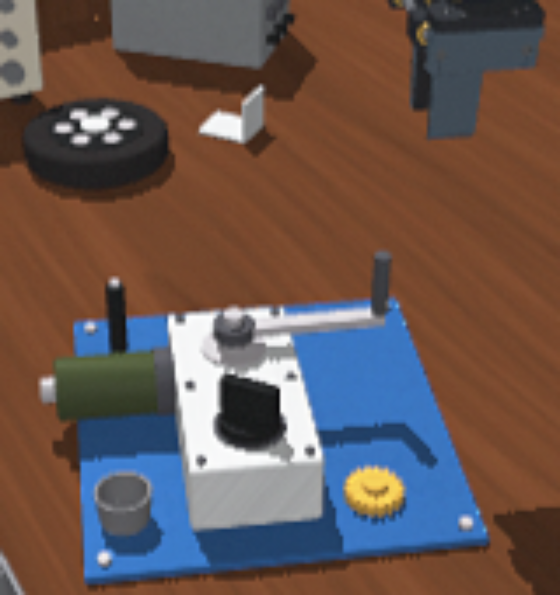

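The picture shows the gripper clear at about (450,100), the peg free at (380,285), the knob turned, and the gear, cup and standoff where they were. I'll hand it in.

```bash
python3 -c "
from workcell import env
print(env.job_done())"
```

```text
the job is handed in; nothing more can be done
None
```

The job is handed in: free play at the peg is down from about 25 mm to about 5.5 mm, proved by a final rock to both stops at about 5 N each, with the lever left loose within its play; the knob took two turns, as the first left about 10 mm.

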